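# Key the grating disc onto the food processor

### The job

The grating disc of the food processor stands raised on its spindle because its notch is not over the locating pin. Push one of the disc's studs round with a fingertip until the notch in the rim stands over the pin, then press the hub down until the disc is fully home, and take the hand away. Do not lift the disc, and leave the mug, the garlic and the spice jar where they stand.

Things in the scene. Friction and masses are not known exactly. Their poses are not given: they have to be found in the camera images.
- machine: Motor base of a food processor, fixed to the worktop: a round grey housing with a black deck ring, 192 mm in diameter, with a flat deck 62 mm above the worktop. Origin at the middle of its underside, z up, on the disc's axis of rotation. Its -x side has a grey control dial (30 mm) that has no part in the job; the pin stands on its +x side.
- pin_top (a point): Rounded top of the fixed steel locating pin (9 mm in diameter), 64 mm from the disc's axis and 72.5 mm above the worktop. The pin is partly under the raised disc; a steel rib 9 mm wide, 9 mm high, runs from it straight outward over the deck beyond the disc's edge, so its direction is always visible from above.
- disc (a joint): Turn of the disc in rad, counter-clockwise positive seen from above: the angle from the pin to the notch about the axis. 0 and 6.283 both mean notch over pin. Starts anywhere between 0.6 and 5.68, turns freely both ways (limits -3.0 and 9.28), and stays where it is left; friction 0.06 N m.
- disc_seat (a joint): How far the disc is pressed down, in m: 0 raised (start), 0.010 fully home, negative when lifted. A snug fit holds the disc at any height; pushing it down takes about 5 N (the disc weighs 0.3 kg), and it does not spring back. With the notch off the pin the pin stops it, giving a little, about 2 mm down under a light push and 4 to 5 mm under 20 N.
- hub_top (a point): Middle of the top of the disc's black hub (32 mm in diameter, 16 mm high above the plate), on the axis, 96 mm above the worktop when raised and 86 mm when home. The disc is a bare metal plate, 140 mm in diameter and 6 mm thick, its upper face 80 mm above the worktop when raised.
- stud_a (a point): Middle of the top of one of two equal black studs on the disc (14 mm in diameter, 22 mm high above the plate, top 102 mm above the worktop when raised), 46 mm from the axis, 90 degrees counter-clockwise from the notch seen from above. Between the stud and the hub the gap is 23 mm; the plate around the stud has only low grating teeth.
- stud_b (a point): The same for the other stud, opposite the first: 46 mm from the axis, 90 degrees clockwise from the notch.
- notch (a point): Middle of the notch in the disc's rim, on its upper face, 64 mm from the axis. The notch is open outward, 14 mm deep, about 16.5 mm wide at this point: it clears the pin by about 3.5 mm to either side.
- mug_mid (a point): White mug (83 x 115 x 86 mm with its handle), loose bystander; point half-way up. Stands upright on the worktop beside the machine.
- garlic_mid (a point): Garlic bulb (60 x 57 x 58 mm), loose bystander; point half-way up.
- spice_jar_mid (a point): Spice jar with a black cap (41 mm in diameter, 105 mm high), loose bystander; point half-way up.
Things that resemble listed ones, but are neither listed nor needed, are in the scene too. There is more than one size of the machine; the one meant has the size given above.

How it is judged (in metres and radians):
On the way, in this order (a step that is already met when the one before it is completed fails the run):
1. the notch has been turned over the pin ((value of joint disc between -0.09 and 0.09 rad or value of joint disc between 6.1932 and 6.3732 rad)).
2. the disc is pressed fully home (value of joint disc_seat above 0.0085 m and (value of joint disc between -0.09 and 0.09 rad or value of joint disc between 6.1932 and 6.3732 rad)), for 0.2 s.
At the end, for the whole second after the job is handed in: The disc is down by more than 8.5 of its 10 mm with the notch within 0.09 rad of the pin (0 or 6.283), at rest; mug, garlic and spice jar are within 20 mm of where they stood (all of step 2 and velocity of joint disc_seat below 0.01 m/s and distance of each of mug_mid, garlic_mid, spice_jar_mid from where it was at the start of the episode below 0.02 m); the robot touches nothing.
It fails at once if the disc was lifted by more than 4 mm (value of joint disc_seat below -0.004 m).
It fails at once if the mug was moved by more than 20 mm or tipped (distance of mug_mid from where it was at the start of the episode above 0.02 m or angle between mug_mid's own z axis and vertical above 0.35 rad).
It fails at once if the garlic was moved by more than 20 mm or tipped (distance of garlic_mid from where it was at the start of the episode above 0.02 m or angle between garlic_mid's own z axis and vertical above 0.35 rad).
It fails at once if the spice jar was moved by more than 20 mm or tipped (distance of spice_jar_mid from where it was at the start of the episode above 0.02 m or angle between spice_jar_mid's own z axis and vertical above 0.35 rad).
It also fails if it takes over 54 s, if anything falls off the work surface, if the arm or the gripper's body presses on something with over 40 N, if the wrist force passes 120 N, or if a joint passes its speed limit or range.

### The arm

A 6-joint arm with a two-finger parallel gripper is mounted at the origin on a cart in front of the work surface, level with it; the furniture and walls round the work are solid. World frame = base frame: x ahead of the robot, y to its left, z up, the work surface at z = 0. Lengths are in mm, angles in rad, forces in N, time in s.
With the tool pointing down it reaches from about 400 to 925 mm from the base axis. Payload 3.4 kg.
Tool frame: the origin (TCP) lies midway between the tips of the shut fingers; the grasp point (between the pads) lies bot.grip_depth behind it (bot.grip_depth is the distance from the TCP to the grasp point, in mm); x points along the fingers, z is the direction in which the jaws open and shut, and the axes are right-handed (so a half turn about x gives the same grasp; the last joint's range is limited). The gripper opens to 85 mm and grips with 20 to 120 N. Pads are 22 mm wide; open, the fingers measure 114 mm over their backs; the gripper's body (76 mm by 85 mm) begins 54 mm behind the grasp point. The pads swing forward as they close: fully open they stand 13 mm farther back than shut.
Start: joints at [-1.415, 0.307, 1.506, -0, 1.328, -0.073], TCP at [130.95, -559.896, 231.305] pointing down, gripper open.
Joint ranges: [-3.12, 3.12], [-1.05, 2.28], [0.14, 2.33], [-1.42, 4.57], [0.1, 2.73], [-2.68, 2.68]. Speed limits (rad/s): [2.57, 2.57, 3.14, 3.14, 3.14, 3.14].

### API

Orientations are given as a unit quaternion [w, x, y, z].
In Python, from station import bot, camera, camera_params gives the robot as it stands.
- The arm moves only by the tool step_arm, never from a script. Its argument "motion" is a list that holds one entry, the list of rows, each a list of 7 numbers: the opening in per cent of the stroke, from 0 (shut) to 100 (fully open), then the shift along the tool's x, y, z in mm, then the turn, a rotation vector about the tool's x, y, z in rad. In form: [[[gripper, tx, ty, tz, rx, ry, rz], ...]]. A call has 1 to 10 rows; each row shifts and turns the commanded pose from where the row before left it, along the tool's axes as they then stand; what a row does not reach is not made up. A row lasts 1/12 s, in which the tool goes at most 41.7 mm and 7.16 degrees, less where a joint would pass 70% of its speed; a pose out of reach is approached as far as the arm can. A call is refused whole if a number of a shift passes 41.7 or a number of a turn 0.125, either way. A call with a gripper value outside its range is refused whole. The fingers move at their own pace and stop on an object; "newtons" is the grip in N (left out, the last holds). Time passes only in rows, so rows that do not move let the fingers close. It gives the time, the measured TCP pose, the force and the opening at its end, in the units of the state.
- bot.sense(): the state, without advancing time (a new reading comes with each control period).
- camera(name): name is "scene" or "top" or "wrist"; returns the picture (480x640x3 uint8, red, green, blue); there is no depth.
- camera_params(name): a dict with "fx", "fy", "cx", "cy" (pixels), "R" (3x3) and "t" (3): a world point X has camera coordinates R X + t; the wrist camera has in their place "hand_eye" (4x4, takes a point from camera to tool coordinates, whose origin is the TCP and whose axes are the tool frame's). Camera axes: x right, y down, z forward; pixel columns grow to the right and rows downward; lengths in mm; the calibration is good to about 2 mm. A picture is of the moment at which its call begins: read the wrist's pose just before it. camera_params takes no time and is no camera call.
- bot.hand_in(): hands the job in, once; it reports no verdict.
The state is a dict: "time": time; "joints": joint angles; "qd": joint speeds; "joint_torque": joint torques, N m; "tcp_pos": TCP position; "tool_rot": TCP orientation; "contact_force": force on the tool from outside, world axes, zero at the start; "wrist_torque": the same for the moment, N m; "finger_gap": finger opening in mm.
Only numpy, scipy, OpenCV 4.12 (cv2) and the standard library are available. Lean on these libraries where they do the work, as an engineer would, in place of code of your own. Each camera call takes 0.05 s, during which the arm holds its last target. There are 200 camera calls.

## Working session

There is one attempt and no reset: what is moved stays moved. The work goes in short steps, Python scripts to look and compute and a tool call to move; the robot and the scene stay as the last step left them, time stands still between calls to the robot, and variables do not carry over. Pictures are saved under pics/ and viewed, about 8 in all and at most 12, crops included, and the job is handed in when it is done.

Besides the shell and the picture viewer there is one more tool, called as a command line: name --argument value ..., lists and objects as JSON in quotes. step_arm: Moves the arm, as the interface text tells. Its arguments: {"type":"object","properties":{"motion":{"type":"array"},"newtons":{"type":"number"}},"required":["motion"]}

```bash
mkdir -p pics; ls
python3 - <<'E'
from station import bot,camera,camera_params
import cv2,numpy as np
for n in ["top","scene"]:
    cv2.imwrite(f"pics/{n}0.png",camera(n)[:,:,::-1])
    p=camera_params(n);print(n,p["fx"],p["cx"],p["cy"],np.round(p["R"],3).tolist(),np.round(p["t"],1).tolist())
print(np.round(camera_params("wrist")["hand_eye"],3).tolist())
s=bot.sense();print(s,bot.grip_depth)
E
```

```text
pics
top 499.2276866007869 326.628378585526 237.27875865045365 [[-0.003, -1.0, -0.005], [-0.996, 0.003, -0.091], [0.091, 0.005, -0.996]] [-96.3, 596.9, 1017.4]
scene 584.2796653876507 324.64002374734685 243.75484909881084 [[-0.826, -0.564, 0.009], [-0.415, 0.597, -0.686], [0.382, -0.57, -0.727]] [431.7, 347.3, 1063.0]
[[-0.001, -0.282, 0.959, -143.395], [0.0, -0.959, -0.282, 72.093], [1.0, -0.0, 0.001, 0.957], [0.0, 0.0, 0.0, 1.0]]
{'time': 0.1, 'joints': array([-1.41449833e+00,  3.07481646e-01,  1.50753732e+00, -3.23169679e-05,
        1.32841142e+00, -7.35009841e-02]), 'qd': array([ 0.0004308 , -0.00109775, -0.00370185, -0.00067547,  0.00054936,
        0.00052894]), 'joint_torque': array([ 7.55401561e-05, -4.58527708e+01, -2.52608281e+01, -1.91307349e-04,
        5.54040656e-03, -1.31279926e-06]), 'tcp_pos': array([ 130.84062536, -559.27032086,  230.48468675]), 'tool_rot': array([ 0.55354249,  0.43980926,  0.55451362, -0.43894553]), 'contact_force': array([1.04364354, 0.42838285, 0.15143026]), 'wrist_torque': array([ 0.00406138, -0.01935007,  0.00498788]), 'finger_gap': 85.47156591900459} 18.700000000000003
```

View pics/top0.png

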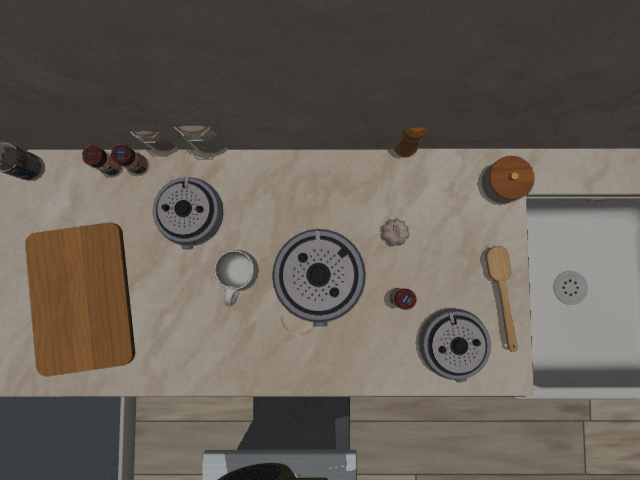

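View pics/scene0.png

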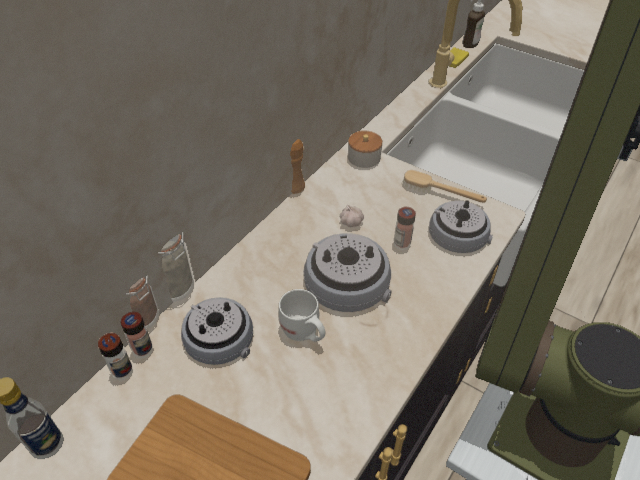

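Three machine candidates in the top view: (187,211), (319,275) and (456,344). The middle one is about 92 px wide, roughly 180–190 mm. The other two are about 70 px, roughly 140 mm, so the middle one fits. I'll confirm with a crop and measure it.

```bash
cat > h.py <<'E'
from station import bot,camera,camera_params
import cv2,numpy as np
from scipy.spatial.transform import Rotation as Ro
def ray(name,uv,z,pose=None):
    p=camera_params(name); d=np.array([(uv[0]-p["cx"])/p["fx"],(uv[1]-p["cy"])/p["fy"],1.])
    if name=="wrist":
        T,(pos,q)=np.array(p["hand_eye"]),pose; Rw=Ro.from_quat(np.roll(q,-1)).as_matrix()
        o=Rw@T[:3,3]+pos; d=Rw@T[:3,:3]@d
    else:
        R,t=np.array(p["R"]),np.array(p["t"]); o=-R.T@t; d=R.T@d
    return o+d*(z-o[2])/d[2]
def blobs(im,mask,amin):
    n,l,s,c=cv2.connectedComponentsWithStats(mask.astype(np.uint8))
    return [(np.round(c[i],1).tolist(),s[i].tolist()) for i in range(1,n) if s[i][4]>amin]
E
python3 - <<'E'
from h import *
im=cv2.imread("pics/top0.png"); x0,y0=265,225
c=im[y0:y0+105,x0:x0+105]
cv2.imwrite("pics/crop.png",cv2.resize(c,None,fx=5.5,fy=5.5,interpolation=cv2.INTER_CUBIC))
for cc,s in blobs(c,c.max(2)<45,12):
    uv=(cc[0]+x0,cc[1]+y0); print(uv,s,[np.round(ray("top",uv,z)[:2],1).tolist() for z in (80,96,102)])
l,r=ray("top",(273,276),50),ray("top",(365,276),50); print("dia",np.linalg.norm(l-r))
for n,uv,z in [("mug",(235,270),80),("garlic",(395,232),30),("jar",(405,299),105)]: print(n,ray("top",uv,z))
E
```

```text
(320.6, 276.1) [15, 11, 78, 79, 762] [[515.0, -86.3], [514.8, -86.6], [514.7, -86.7]]
(302.5, 257.2) [34, 28, 9, 9, 62] [[552.4, -50.6], [551.6, -51.4], [551.3, -51.7]]
(318.2, 274.2) [42, 38, 23, 23, 422] [[518.8, -81.6], [518.5, -81.9], [518.4, -82.1]]
(333.9, 291.8) [65, 63, 9, 9, 66] [[484.2, -112.4], [484.4, -112.2], [484.6, -112.2]]
dia 186.8690994597228
mug [527.51851174  82.73573589  80.        ]
garlic [ 606.91667086 -240.82561305   30.        ]
jar [ 470.54243152 -247.99638988  105.        ]
```

View pics/crop.png

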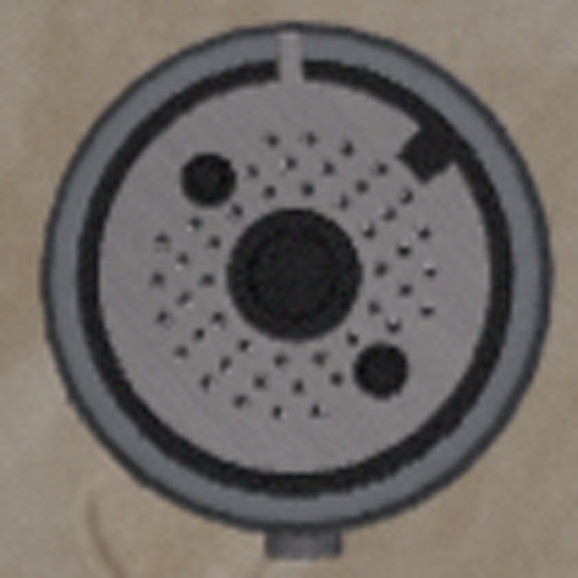

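The middle machine is confirmed: 187 mm across, with the stud midpoint on the hub and the rib at crop (290,55). The notch at (430,150) sits clockwise of the rib. Next I'll work out the angles and the tool axes.

Run:
```python
from h import *
f=lambda c,z: ray("top",(265+c[0]/5.5-.4,225+c[1]/5.5-.4),z)[:2]
ax=np.array([518.3,-82.])
for n,c,z in [("rib",(290,40),71),("rib_in",(292,75),71),("notch",(430,150),80),("dial",(303,545),40),("bodyc",(297,278),50)]:
    p=f(c,z);print(n,p,np.linalg.norm(p-ax),np.degrees(np.arctan2(*(p-ax)[::-1])))
s=bot.sense();print(Ro.from_quat(np.roll(s["tool_rot"],-1)).as_matrix().round(3),s["joints"][0])
```

```text
rib [603.55986447 -79.75174922] 85.28950181875497 1.5105048205389537
rib_in [590.74716172 -80.46423809] 72.46343771520031 1.2143953845495457
notch [ 562.68066152 -130.29998953] 65.59368952382417 -47.42151119893415
dial [419.04474813 -83.59713758] 99.26810097849344 -179.07812086476133
bodyc [517.34166131 -81.73412395] 0.9945366355480298 164.49415941456658
[[-0.     0.974  0.228]
 [ 0.002  0.228 -0.974]
 [-1.     0.    -0.002]] -1.4144983272762512
```

step_arm --motion '[[[40, 0, 30, -23, 0, 0, 0], [40, 0, 30, -23, 0, 0, 0], [40, 0, 30, -23, 0, 0, 0], [40, 0, 30, -23, 0, 0, 0], [40, 0, 30, -23, 0, 0, 0], [40, 0, 30, -23, 0, 0, 0], [40, 0, 30, -23, 0, 0, 0], [40, 0, 30, -23, 0, 0, 0], [40, 0, 30, -23, 0, 0, 0], [40, 0, 30, -23, 0, 0, 0]]]'

```text
time: 0.93
tcp_pos: [371.2, -265.8, 231.1]
tool_rot: [0.554, 0.439, 0.554, -0.439]
contact_force: [0.8, -0.3, 0.1]
finger_gap: 34.2
```

step_arm --motion '[[[40, 0, 30, -23, 0, 0, 0], [40, 0, 30, -23, 0, 0, 0], [40, 0, 30, -23, 0, 0, 0], [40, 0, 30, -23, 0, 0, 0], [40, 0, 30, -23, 0, 0, 0], [40, 0, 0, 0, -0.1, 0, 0], [40, 0, 0, 0, -0.1, 0, 0], [40, 0, 0, 0, -0.1, 0, 0], [40, 0, 0, 0, -0.1, 0, 0], [40, 0, 0, 0, -0.1, 0, 0]]]'

```text
time: 1.77
tcp_pos: [490.2, -121.0, 230.8]
tool_rot: [0.646, 0.287, 0.647, -0.287]
contact_force: [-0.2, -0.3, 0.1]
finger_gap: 34.1
```

Run:
```python
from h import *
s=bot.sense();im=camera("wrist");cv2.imwrite("pics/w1.png",im[:,:,::-1])
pose=(s["tcp_pos"],s["tool_rot"]);M=Ro.from_quat(np.roll(s["tool_rot"],-1)).as_matrix();print(s["tcp_pos"],M.round(3).tolist(),s["qd"].max())
for cc,b in blobs(im,im.max(2)<45,600): print(cc,b,[ray("wrist",cc,z,pose)[:2].round(1).tolist() for z in (80,96,102)])
```

```text
[ 490.24096263 -121.00626854  230.80376095] [[-0.001, 0.742, 0.671], [0.0, 0.671, -0.742], [-1.0, -0.001, -0.001]] 0.0013149855022730585
[307.8, 145.8] [211, 67, 188, 191, 3210] [[534.0, -72.8], [534.6, -72.8], [534.8, -72.9]]
[303.8, 171.0] [275, 142, 58, 59, 2731] [[517.3, -83.4], [518.8, -82.9], [519.3, -82.7]]
[281.6, 406.6] [0, 259, 640, 221, 72033] [[332.9, -217.7], [344.4, -209.9], [348.7, -207.0]]
```

View pics/w1.png

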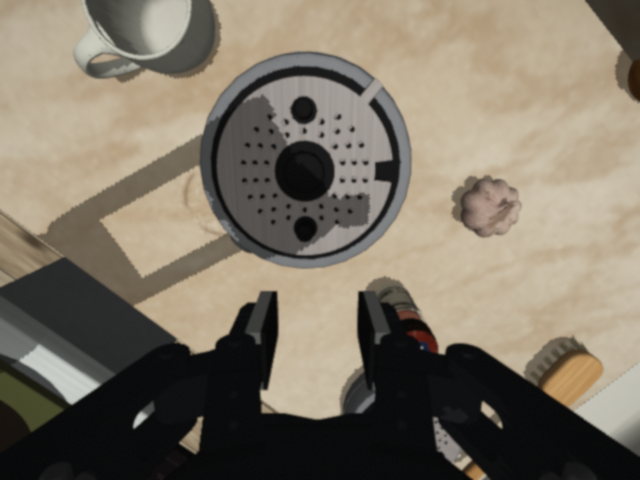

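step_arm --motion '[[[40, 0, 31, -3.5, 0, 0, 0], [40, 0, 31, -3.5, 0, 0, 0], [40, 0, 31, -3.5, 0, 0, 0], [40, 30, 0, 0, 0, 0, 0], [40, 30, 0, 0, 0, 0, 0], [40, 30, 0, 0, 0, 0, 0], [40, 25, 0, 0, 0, 0, 0], [40, 0, 0, 0, 0, 0, 0], [40, 0, 0, 0, 0, 0, 0]]]'

```text
time: 2.57
tcp_pos: [551.5, -51.4, 115.0]
tool_rot: [0.644, 0.289, 0.647, -0.289]
contact_force: [0.0, 0.2, 0.8]
finger_gap: 34.2
```

Run:
```python
from h import *
s=bot.sense();im=camera("wrist");cv2.imwrite("pics/w2.png",im[:,:,::-1]);print(s["tcp_pos"],s["contact_force"])
```

```text
[551.48830173 -51.39687059 115.00378784] [0.01922237 0.15777662 0.8171909 ]
```

View pics/w2.png

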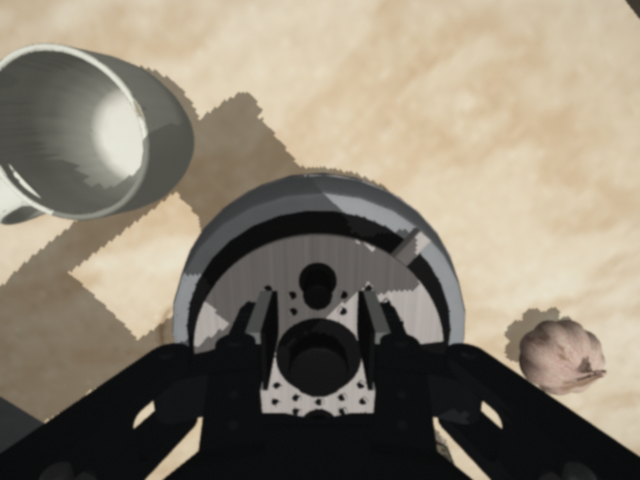

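The stud at (318,280) is centred between the fingers and the hub is clear. Descending.

step_arm --motion '[[[40, 10, 0, 0, 0, 0, 0], [40, 10, 0, 0, 0, 0, 0], [40, 7, 0, 0, 0, 0, 0], [28, 0, 0, 0, 0, 0, 0], [28, 0, 0, 0, 0, 0, 0], [28, 0, 0, 0, 0, 0, 0]]]' --newtons 20

```text
time: 3.12
tcp_pos: [553.0, -51.7, 89.5]
tool_rot: [0.646, 0.289, 0.645, -0.289]
contact_force: [-0.5, 0.1, -0.4]
finger_gap: 23.8
```

step_arm --motion '[[[28, 0, -0.15, -3.7, -0.08, 0, 0], [28, 0, -0.15, -3.7, -0.08, 0, 0], [28, 0, -0.15, -3.7, -0.08, 0, 0], [28, 0, -0.15, -3.7, -0.08, 0, 0], [28, 0, -0.15, -3.7, -0.08, 0, 0], [28, 0, -0.15, -3.7, -0.08, 0, 0], [28, 0, -0.15, -3.7, -0.08, 0, 0], [28, 0, -0.15, -3.7, -0.08, 0, 0], [28, 0, -0.15, -3.7, -0.08, 0, 0], [28, 0, 0, 0, 0, 0, 0]]]'

```text
time: 3.95
tcp_pos: [524.5, -36.3, 90.0]
tool_rot: [0.707, 0.042, 0.705, -0.042]
contact_force: [0.9, 0.5, 0.7]
finger_gap: 24.1
```

Run:
```python
from h import *
s=bot.sense();im=camera("wrist");cv2.imwrite("pics/w3.png",im[:,:,::-1]);print(s["tcp_pos"],s["contact_force"],Ro.from_quat(np.roll(s["tool_rot"],-1)).as_matrix().round(3).tolist())
```

```text
[524.46391677 -36.33802136  90.01675432] [0.88011041 0.49606003 0.70037856] [[0.002, 0.119, 0.993], [0.0, 0.993, -0.119], [-1.0, 0.0, 0.002]]
```

View pics/w3.png

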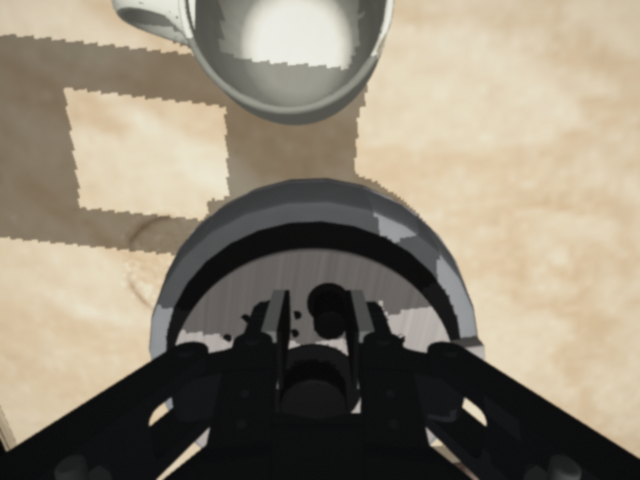

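step_arm --motion '[[[28, 0, -0.15, -3.7, -0.08, 0, 0], [28, 0, -0.15, -3.7, -0.08, 0, 0], [28, 0, -0.15, -3.7, -0.08, 0, 0], [28, 0, 0, 0, 0, 0, 0], [28, 0, 0, 0, 0, 0, 0]]]'

```text
time: 4.42
tcp_pos: [513.2, -36.6, 89.6]
tool_rot: [0.706, -0.041, 0.706, 0.041]
contact_force: [0.5, 1.2, 0.7]
finger_gap: 24.0
```

Run:
```python
from h import *
s=bot.sense();im=camera("wrist");t=camera("top");pose=(s["tcp_pos"],s["tool_rot"])
print(s["tcp_pos"],s["contact_force"],Ro.from_quat(np.roll(s["tool_rot"],-1)).as_matrix()[:,1])
a=im[240:420,200:500];b=t[225:330,265:370]
cv2.imwrite("pics/w4.png",np.hstack([cv2.resize(a,(400,240)),cv2.resize(b,(400,400))[80:320] if 0 else cv2.resize(b,(240,240))])[:,:,::-1])
cv2.imwrite("pics/t4.png",t[:,:,::-1]);cv2.imwrite("pics/w4f.png",im[:,:,::-1])
```

```text
[513.19876059 -36.625747    89.63682523] [0.54345715 1.16412259 0.67336056] [-1.15088020e-01  9.93355266e-01 -2.51416271e-04]
```

View pics/w4.png

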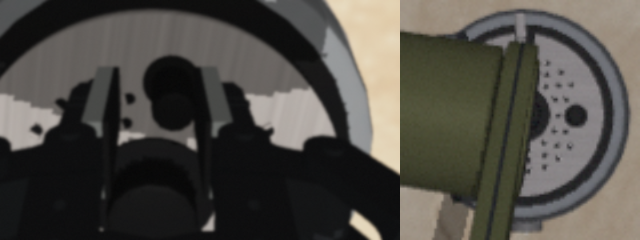

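Stud b shows in the top view at about (341,275). I'll measure its angle from that.

Run:
```python
from h import *
im=cv2.imread("pics/t4.png");c=im[265:287,331:352]
for cc,s in blobs(c,c.max(2)<45,30):
    uv=(cc[0]+331,cc[1]+265);p=ray("top",uv,102)[:2];d=np.array([518.2,-82.])-p;print(uv,s,p,np.linalg.norm(d),np.degrees(np.arctan2(d[1],d[0])))
```

```text
(341.4, 275.0) [7, 6, 8, 9, 58] [ 516.70420721 -126.77117928] 44.796159320029766 88.08647550859713
```

step_arm --motion '[[[28, 0, 0, -2, -0.04, 0, 0], [28, 0, 0, 0, 0, 0, 0], [28, 0, 0, 4.5, 0, 0, 0], [28, 0, 0, 0, 0, 0, 0], [28, -15, 0, 0, 0, 0, 0], [28, -30, 0, 0, 0, 0, 0], [28, -30, 0, 0, 0, 0, 0], [28, -30, 0, 0, 0, 0, 0], [0, -30, -40, 0, 0, 0, 0], [0, 0, -40, 0, 0, 0, 0]]]'

```text
time: 5.35
tcp_pos: [529.9, -107.8, 225.0]
tool_rot: [0.708, -0.058, 0.702, 0.056]
contact_force: [0.6, -0.1, 0.0]
finger_gap: 0.8
```

step_arm --motion '[[[0, 0, -30, 0, 0, 0, 0], [0, 0, 0, 0, 0, 0, 0], [0, 0, 0, 0, 0, 0, 0]]]'

```text
time: 5.6
tcp_pos: [531.5, -139.5, 219.0]
tool_rot: [0.705, -0.055, 0.705, 0.055]
contact_force: [-0.2, 1.1, -0.4]
finger_gap: 0.3
```

Run:
```python
from h import *
s=bot.sense();im=camera("wrist");pose=(s["tcp_pos"],s["tool_rot"]);cv2.imwrite("pics/w5.png",im[:,:,::-1])
print(s["tcp_pos"],Ro.from_quat(np.roll(s["tool_rot"],-1)).as_matrix()[:,1])
for cc,b in blobs(im,im.max(2)<45,200): print(cc,b,[ray("wrist",cc,z,pose)[:2].round(1).tolist() for z in (80,96,102)])
```

```text
[ 531.54190346 -139.46305237  219.03246639] [-1.54504259e-01  9.87992037e-01  4.09704314e-04]
[21.7, 63.4] [0, 0, 47, 127, 5544] [[306.0, -52.5], [318.2, -53.5], [322.7, -53.8]]
[313.0, 125.1] [211, 45, 198, 203, 3072] [[516.6, -61.7], [516.9, -62.2], [517.0, -62.3]]
[318.5, 90.4] [306, 76, 26, 29, 604] [[516.9, -37.5], [517.2, -39.3], [517.3, -40.0]]
[309.7, 154.7] [279, 123, 62, 64, 3153] [[517.4, -83.2], [517.6, -82.5], [517.7, -82.2]]
[301.5, 215.2] [290, 203, 24, 26, 488] [[517.9, -130.6], [518.1, -127.1], [518.1, -125.8]]
[313.0, 419.0] [0, 291, 640, 189, 63895] [[556.8, -324.2], [554.8, -309.8], [554.0, -304.4]]
```

View pics/w5.png

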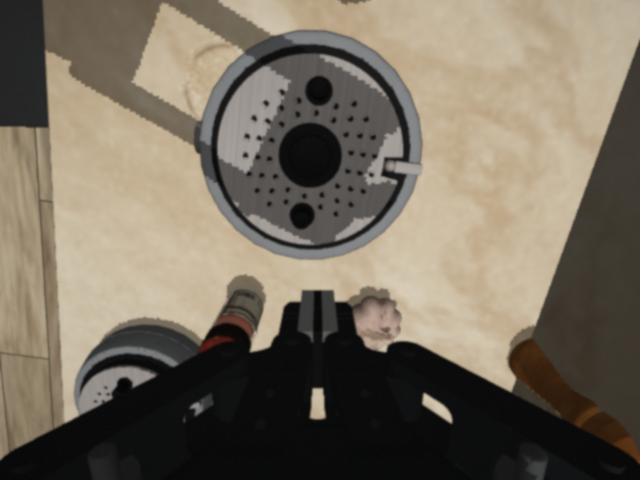

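The pin now shows inside the notch at about (390,166). The stud line is at 90.5°, and the target is about 91.3°. I'll take one enlarged crop to check the centring.

Run:
```python
from h import *
im=cv2.imread("pics/w5.png");cv2.imwrite("pics/w5c.png",cv2.resize(im[135:195,360:430],None,fx=9,fy=9,interpolation=cv2.INTER_CUBIC))
s=bot.sense();pose=(s["tcp_pos"],s["tool_rot"])
for uv in [(418,169),(400,167.5)]:
    p=ray("wrist",uv,71,pose)[:2]-[517.7,-82.5];print(p,np.degrees(np.arctan2(p[1],p[0])))
```

```text
[85.14441477  2.71690074] 1.8276494702384867
[70.82396316  1.63336256] 1.3211375202506936
```

View pics/w5c.png

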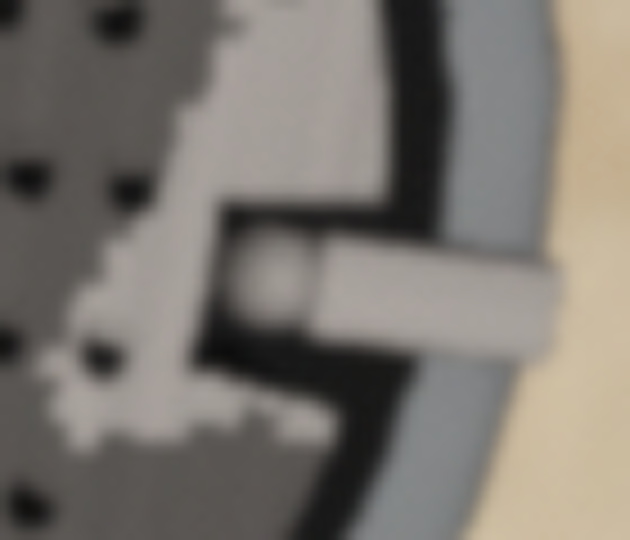

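Pin centring is about 1 mm (1°) off, against a clearance of 3.5 mm. Pressing the hub with shut fingers.

step_arm --motion '[[[0, 0, 29, -2.3, 0, 0, 0], [0, 0, 29.5, -2.3, 0, 0, 0], [0, 38, 0, 0, 0, 0, 0], [0, 38, 0, 0, 0, 0, 0], [0, 30, 0, 0, 0, 0, 0], [0, 8, 0, 0, 0, 0, 0], [0, 0, 0, 0, 0, 0, 0], [0, 0, 0, 0, 0, 0, 0]]]'

```text
time: 6.32
tcp_pos: [518.0, -80.4, 105.6]
tool_rot: [0.705, -0.056, 0.705, 0.057]
contact_force: [0.5, 0.1, 0.2]
finger_gap: -0.1
```

step_arm --motion '[[[0, 3, 0, 0, 0, 0, 0], [0, 3, 0, 0, 0, 0, 0], [0, 3, 0, 0, 0, 0, 0], [0, 3, 0, 0, 0, 0, 0], [0, 0, 0, 0, 0, 0, 0]]]'

```text
time: 6.73
tcp_pos: [518.8, -81.4, 93.8]
tool_rot: [0.706, -0.056, 0.704, 0.056]
contact_force: [0.2, 0.1, 1.2]
finger_gap: -0.2
```

step_arm --motion '[[[0, 2, 0, 0, 0, 0, 0], [0, 2, 0, 0, 0, 0, 0], [0, 2, 0, 0, 0, 0, 0], [0, 0, 0, 0, 0, 0, 0]]]'

```text
time: 7.07
tcp_pos: [518.7, -81.4, 87.3]
tool_rot: [0.705, -0.056, 0.704, 0.056]
contact_force: [1.6, 0.7, 2.6]
finger_gap: 0.0
```

step_arm --motion '[[[0, 2, 0, 0, 0, 0, 0], [0, 1, 0, 0, 0, 0, 0], [0, 0, 0, 0, 0, 0, 0]]]'

```text
time: 7.32
tcp_pos: [518.8, -81.3, 85.8]
tool_rot: [0.706, -0.056, 0.704, 0.056]
contact_force: [-0.5, -0.5, 14.5]
finger_gap: 0.1
```

step_arm --motion '[[[0, 1, 0, 0, 0, 0, 0], [0, 1, 0, 0, 0, 0, 0], [0, 0, 0, 0, 0, 0, 0], [0, 0, 0, 0, 0, 0, 0], [0, 0, 0, 0, 0, 0, 0], [0, 0, 0, 0, 0, 0, 0]]]'

```text
time: 7.82
tcp_pos: [518.9, -81.4, 85.6]
tool_rot: [0.706, -0.057, 0.704, 0.056]
contact_force: [-3.1, 0.8, 28.1]
finger_gap: 0.1
```

step_arm --motion '[[[0, -10, 0, 0, 0, 0, 0], [0, -30, 0, 0, 0, 0, 0], [0, -35, 0, 0, 0, 0, 0], [0, -35, 0, 0, 0, 0, 0], [0, -30, -30, 0, 0, 0, 0], [0, 0, -40, 0, 0, 0, 0], [0, 0, -20, 0, 0, 0, 0], [0, 0, 0, 0, 0, 0, 0], [0, 0, 0, 0, 0, 0, 0]]]'

```text
time: 8.57
tcp_pos: [530.9, -169.8, 220.6]
tool_rot: [0.704, -0.055, 0.706, 0.056]
contact_force: [-0.1, 1.3, -0.4]
finger_gap: 0.2
```

Run:
```python
from h import *
s=bot.sense();im=camera("wrist");pose=(s["tcp_pos"],s["tool_rot"]);cv2.imwrite("pics/w6.png",im[:,:,::-1])
print(s["tcp_pos"],s["contact_force"])
for cc,b in blobs(im,im.max(2)<45,200): print(cc,b,[ray("wrist",cc,z,pose)[:2].round(1).tolist() for z in (86,92,102)])
```

```text
[ 530.86038812 -169.78389737  220.63456105] [-0.13290007  1.3482681  -0.44587712]
[23.2, 51.9] [0, 0, 49, 106, 4846] [[309.3, -75.6], [313.9, -76.2], [321.5, -77.0]]
[316.3, 105.4] [217, 0, 202, 216, 5591] [[515.9, -78.3], [516.0, -78.8], [516.2, -79.5]]
[326.5, 48.1] [314, 32, 26, 32, 599] [[517.1, -40.5], [517.2, -41.8], [517.3, -43.9]]
[317.4, 114.1] [287, 82, 62, 65, 3171] [[517.6, -84.0], [517.7, -84.4], [517.8, -84.9]]
[309.0, 175.3] [298, 164, 24, 24, 451] [[518.1, -128.3], [518.2, -127.7], [518.3, -126.7]]
[236.7, 300.9] [210, 290, 45, 34, 511] [[473.7, -241.0], [474.7, -237.9], [476.4, -232.9]]
[312.6, 419.0] [0, 291, 640, 189, 63522] [[555.2, -350.1], [554.4, -344.7], [553.2, -335.7]]
[123.5, 359.2] [114, 350, 20, 20, 220] [[380.0, -313.0], [383.0, -308.4], [388.1, -300.7]]
```

View pics/w6.png

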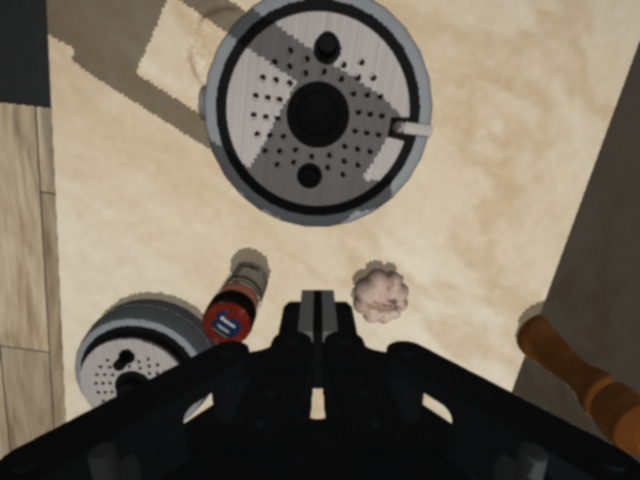

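The studs' apparent spacing shrank from 85.8 to 82.8 mm at the same assumed height, which fits the disc being about 10 mm lower. The stud line is at 90.7°, the pin at (398,127) sits in the notch, and the bystanders are undisturbed. Handing in.

```bash
python3 -c "
from station import bot
print(bot.hand_in())"
```

```text
the job is handed in; nothing more can be done
None
```

The disc is down on its pin, the hand is clear, and the job is handed in; no verdict was reported. It took about 9 s of robot time.

I straddled stud_a with the part-open fingers and pushed it about 48° counter-clockwise until the notch stood over the pin. Then I pressed the hub down with shut fingers.

- **Seating:** the hub stopped firmly at 85.6 mm under 28 N, where 86 mm is home. The last wrist view fits the disc being about 10 mm lower.
- **Alignment:** the stud line is at about 90.5–90.7°, with the pin at about 1.3–1.8°. The notch is therefore roughly 1° off centre, against a limit of about 5°.
- **Bystanders:** the garlic and spice jar looked undisturbed in the last view. The mug was out of that frame, but the hand stayed well clear of it.
- **Disagreements:** part-way through the turn, the top view put stud_a at 88.1°, while the finger position implied 90.4°. The closer wrist view of the notch settled it before I pressed. In the wrist views the stud spacing read about 86 mm instead of 92 mm, both before and after pressing, so I relied only on the change between them.

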